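Shut the cone jar airtight

TASK

Shut the blue jar on the potter's bench so the cones inside stay dry: take the blue lid by its knob, set it in the mouth of the blue jar and press it firmly down against the stiff gasket until the lid is fully home, level, with its flange on the jar's rim, then let go. Leave the jar standing, and leave the orange jar and the orange lid where they are.

Things in the scene. Friction and masses are not known exactly. Their poses are not given: they have to be found in the camera images.
- blue_lid: Blue push-in lid, 0.12 kg: flange 126 mm diameter, 6 mm thick; below it a tapered plug 16 mm deep (76 mm diameter at the flange, 48 at its foot); on top a round central knob, 28 mm diameter, 28 high. Origin: centre of the plug's foot; z up: flange at z 16-22 mm, knob 22-50. Starts on the table, knob up. Origin above the jar's: 112 mm when only laid on, 104 when home.
- blue_jar: Blue round stoneware jar, two white bands, 1.6 kg, loose: 116 mm diameter, 120 high to the rim, mouth 96 wide. Black rubber gasket ring (102 inside, 112 outside) stands 8 mm above the rim. Origin: centre of the underside, z up. The gasket sinks 8 mm, level, under the pressed lid: about 12 N, plus 1.2 N per 10 mm/s of pressing speed; it does not spring back.
- orange_lid: Orange push-in lid, 0.12 kg: flange 126 mm diameter, 6 mm thick; below it a tapered plug 16 mm deep (76 mm diameter at the flange, 48 at its foot); on top a round central knob, 28 mm diameter, 28 high. Origin: centre of the plug's foot; z up: flange at z 16-22 mm, knob 22-50. Starts on the table, knob up. Not wanted.
- orange_jar: Orange round stoneware jar, two white bands, 1.6 kg, loose: 116 mm diameter, 120 high to the rim, mouth 96 wide. Black rubber gasket ring (102 inside, 112 outside) stands 8 mm above the rim. Origin: centre of the underside, z up. Not wanted.
Mind the look-alikes: they are no part of the job. Of the things shaped like the blue_lid, the blue one is meant. Of the things that look like the blue_jar, the larger one is meant.

How it is judged (in metres and radians):
At the end, for the whole second after the job is handed in: The blue lid is seated in the blue jar: its origin is between 98 and 107 mm above the jar's underside (104 mm when fully home, 112 mm when merely laid on), within 15 mm of the jar's axis and level within 0.1 rad; the jar stands upright (0.1 rad) on the table, and lid and jar are at rest (z of blue_lid in the frame of blue_jar between 0.098 and 0.107 m and horizontal distance between blue_lid and blue_jar below 0.015 m and angle between each of blue_lid, blue_jar's own z axis and vertical below 0.1 rad and height (world z) of blue_jar below 0.01 m and linear speed of each of blue_lid, blue_jar below 0.02 m/s); the robot touches nothing.
It fails at once if the orange jar is moved by more than 30 mm (distance of orange_jar from where it was at the start of the episode above 0.03 m).
It fails at once if the orange lid is moved by more than 30 mm (distance of orange_lid from where it was at the start of the episode above 0.03 m).
It fails at once if the blue jar is tipped by more than 0.35 rad (angle between blue_jar's own z axis and vertical above 0.35 rad).
It also fails if it takes over 42 s, if anything falls off the work surface, if the arm or the gripper's body presses on something with over 40 N, if the wrist force passes 120 N, or if a joint passes its speed limit or range.

ROBOT

A 6-joint arm with a two-finger parallel gripper is mounted at the origin on the work surface. World frame = base frame: x ahead of the robot, y to its left, z up, the work surface at z = 0. Lengths are in mm, angles in rad, forces in N, time in s.
With the tool pointing down it reaches from about 350 to 775 mm from the base axis. Payload 7.3 kg.
Tool frame: the origin (TCP) lies between the finger pads; the fingertips stand tcp_to_tips ahead of it and the grasp point (between the pads) lies 5 mm behind it (tcp_to_tips is the distance from the TCP to the fingertips, in mm); z points along the fingers, x is the direction in which the jaws open and shut, and the axes are right-handed (so a half turn about z gives the same grasp; the last joint's range is limited). The gripper opens to 92 mm and grips with 3 to 60 N. Pads are 19 mm wide; open, the fingers measure 130 mm over their backs; the gripper's body (75 mm by 190 mm) begins 47 mm behind the grasp point.
Start: joints at [-0.146, 0.342, 1.524, -0, 1.275, -0.146], TCP at [525.018, 0.02, 240.741] pointing down, gripper open.
Joint ranges: [-2.53, 2.53], [-0.77, 2.02], [0.04, 2.7], [-1, 4.14], [0.28, 2.66], [-3.11, 3.11]. Speed limits (rad/s): [2.57, 2.57, 3.14, 3.14, 3.14, 3.14].

INTERFACE

Orientations are given as [roll, pitch, yaw] about the fixed x, y, z axes, in that order (R = Rz(yaw) Ry(pitch) Rx(roll)).
In Python, from plant import * gives the robot as it stands.
- The arm moves only by the tool drive_tool, never from a script. Its argument "deltas" is a list of rows, each an object of numbers: "hand": the gripper's target within -1 to 1 (shut at 1, half-way at 0, fully open at -1); "tx", "ty", "tz": the shift along the tool's x, y, z each as a share of 4 cm, from -1 to 1; "wx", "wy", "wz": the turn, a rotation vector about the tool's x, y, z each as a share of 5 degrees, from -1 to 1. In form: [{"hand": .., "tx": .., "ty": .., "tz": .., "wx": .., "wy": .., "wz": ..}, ...]. A call has 1 to 20 rows; each row shifts and turns the commanded pose from where the row before left it, along the tool's axes as they then stand; what a row does not reach is not made up. A row lasts 1/12 s, in which the tool goes at most 41.7 mm and 7.16 degrees, less where a joint would pass 70% of its speed; a pose out of reach is approached as far as the arm can. A call with a number of a shift or a turn outside -1 to 1 is refused whole. A call with a gripper value outside its range is refused whole. The fingers move at their own pace and stop on an object; the grip force is fixed at half the most. Time passes only in rows, so rows that do not move let the fingers close. It gives the time, the measured TCP pose, the force and the opening at its end, in the units of the state.
- get_obs(): the state, without advancing time (a new reading comes with each control period).
- capture(name): name is "scene" or "side" or "wrist"; returns the picture (384x512x3 uint8, red, green, blue); there is no depth.
- camera_model(name): a dict with "fx", "fy", "cx", "cy" (pixels), "rvec" (rotation vector, rad) and "tvec" (3), from world to camera coordinates, as OpenCV has them. Camera axes: x right, y down, z forward; pixel columns grow to the right and rows downward; lengths in mm; the calibration is good to about 2 mm. The wrist camera is an equidistant fisheye: a pixel r from the principal point sees the ray r / f radians off the axis. A picture is of the moment at which its call begins: read the wrist's pose just before it. camera_model takes no time and is no camera call; for the wrist camera it gives the pose at the moment of the call.
- close_job(): hands the job in, once; it reports no verdict.
The state is a dict: "time": time; "joint_positions": joint angles; "dq": joint speeds; "tau": joint torques, N m; "tool_pos": TCP position; "tcp_rot": TCP orientation; "contact_force": force on the tool from outside, world axes, zero at the start; "moment": the same for the moment, N m; "grip_width": finger opening in mm.
Only numpy, scipy, OpenCV 4.12 (cv2) and the standard library are available. Lean on these libraries where they do the work, as an engineer would, in place of code of your own. Each camera call takes 0.05 s, during which the arm holds its last target.

## Working session

There is one attempt and no reset: what is moved stays moved. The work goes in short steps, Python scripts to look and compute and a tool call to move; the robot and the scene stay as the last step left them, time stands still between calls to the robot, and variables do not carry over. Pictures are saved under pics/ and viewed, and the job is handed in when it is done.

Besides the shell and the picture viewer there is one more tool, called after "Emit:" as a command line: name --argument value ..., lists and objects as JSON in quotes. drive_tool: Moves the arm, as the interface text tells. Its arguments: {"type":"object","properties":{"deltas":{"type":"array","items":{"type":"object","properties":{"hand":{"type":"number"},"tx":{"type":"number"},"ty":{"type":"number"},"tz":{"type":"number"},"wx":{"type":"number"},"wy":{"type":"number"},"wz":{"type":"number"}}}}},"required":["deltas"]}

```bash
mkdir -p pics; cat > h.py <<'E'
from plant import *
import numpy as np, cv2
def cap(name,fn):
    m=camera_model(name); im=capture(name)
    cv2.imwrite('pics/'+fn,cv2.cvtColor(im,cv2.COLOR_RGB2BGR)); return m,im
def ray(m,u,v,fish=False):
    x=(u-m['cx'])/m['fx']; y=(v-m['cy'])/m['fy']
    if fish:
        r=np.hypot(x,y); d=np.array([x/r*np.sin(r),y/r*np.sin(r),np.cos(r)]) if r>1e-9 else np.array([0,0,1.])
    else: d=np.array([x,y,1.])
    R=cv2.Rodrigues(np.array(m['rvec'],float))[0]; t=np.array(m['tvec'],float).ravel()
    return -R.T@t, R.T@d
def plane(m,u,v,z,fish=False):
    c,d=ray(m,u,v,fish); return c+d*(z-c[2])/d[2]
def tri(r1,r2):
    (a,d),(b,e)=r1,r2; d=d/np.linalg.norm(d);e=e/np.linalg.norm(e)
    s=np.linalg.lstsq(np.stack([d,-e],1),b-a,rcond=None)[0]
    p=a+s[0]*d;q=b+s[1]*e; return (p+q)/2,np.linalg.norm(p-q)
E
python3 - <<'E'
from h import *
o=get_obs();print(o)
for n in ['scene','side','wrist']:
    m,im=cap(n,n+'0.png'); print(n,m)
import plant; print([k for k in dir(plant) if k[0]!='_'])
try: print(tcp_to_tips)
except Exception as e: print(e)
E
```

```text
{'time': 0.0, 'joint_positions': array([-1.46033192e-01,  3.42732642e-01,  1.52504413e+00, -1.63532390e-05,
        1.27535363e+00, -1.46014650e-01]), 'dq': array([-0.0005697 , -0.0006624 ,  0.00109785, -0.00134108, -0.00019684,
        0.00079741]), 'tau': array([ 7.61924657e-04, -4.31245601e+01, -2.44219762e+01,  7.17750052e-02,
        5.59406646e-02, -1.04314388e-04]), 'tool_pos': array([5.24614536e+02, 5.67184018e-02, 2.40030319e+02]), 'tcp_rot': array([-3.14138439e+00,  1.52366199e-03, -1.36100029e-05]), 'contact_force': array([ 0.07415461,  0.20623917, -0.41529828]), 'moment': array([-0.01571242,  0.00268922, -0.03802413]), 'grip_width': 91.3058738806055}
scene {'fx': 399.78840372816813, 'fy': 399.78840372816813, 'cx': 258.454432425837, 'cy': 186.22474290606647, 'rvec': array([ 1.4539049 ,  1.85073683, -0.98905577]), 'tvec': array([ 175.43889673, -252.19870888, 1551.63040474])}
side {'fx': 382.6394464084738, 'fy': 382.6394464084738, 'cx': 258.4229411431889, 'cy': 193.19647841955353, 'rvec': array([ 0.30789988, -2.8281885 ,  1.11484138]), 'tvec': array([480.53241825, 157.86750305, 835.38850905])}
wrist {'fx': 297.3186396354542, 'fy': 297.3186396354542, 'cx': 256.9407773241225, 'cy': 186.1953750598647, 'rvec': array([-2.88436573e+00, -3.53393901e-04,  1.70009888e-03]), 'tvec': array([-525.21957996,  -31.24468502,  388.66385774])}
['Unreachable', 'camera_model', 'capture', 'close_job', 'get_obs', 'tcp_to_tips']
14.0
```

View pics/scene0.png

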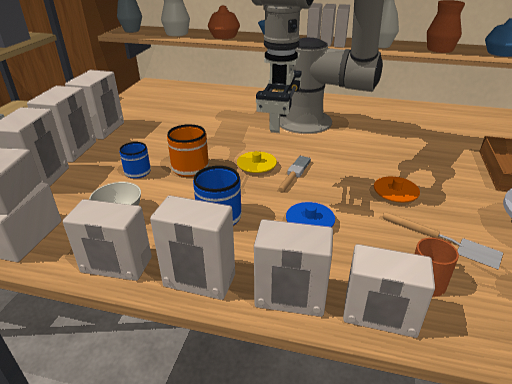

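View pics/side0.png

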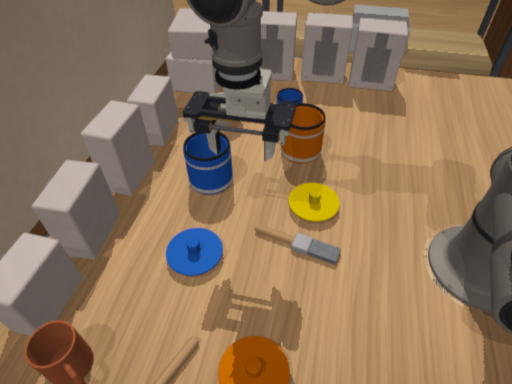

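View pics/wrist0.png

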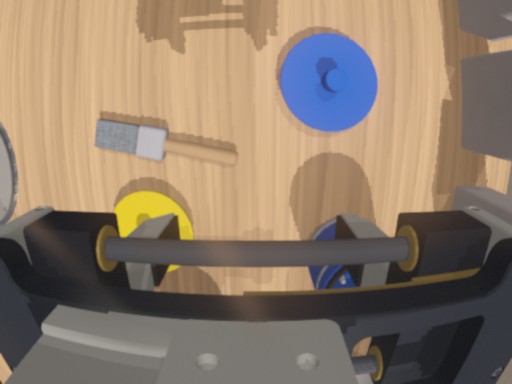

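Scene: the large blue jar is at (217,190), the small blue look-alike at (135,158), and the blue lid at (311,215). The side view shows the lid at (195,250) and the jar rim at about (208,148). In the wrist view the lid is at (330,82). Next I'll segment these.

```bash
python3 - <<'E'
from h import *
for n in ['scene','side','wrist']:
    im=cv2.imread(f'pics/{n}0.png'); hsv=cv2.cvtColor(im,cv2.COLOR_BGR2HSV)
    mk=cv2.inRange(hsv,(105,140,40),(130,255,255))
    k,l,s,c=cv2.connectedComponentsWithStats(mk)
    m=camera_model(n)
    for i in range(1,k):
        if s[i,4]>150:
            cs=max(cv2.findContours((l==i).astype(np.uint8),0,1)[0],key=cv2.contourArea)
            hull=cv2.convexHull(cs)
            print(n,s[i],c[i].round(1),[np.round(x,1) for x in cv2.fitEllipse(cs)])
z={'scene':(170,140,140,110,5),'side':(160,110,110,180,4),'wrist':(270,20,120,120,5)}
for n,(x,y,w,h,f) in z.items():
    im=cv2.imread(f'pics/{n}0.png')[y:y+h,x:x+w]; cv2.imwrite(f'pics/{n}_z0.png',cv2.resize(im,None,fx=f,fy=f,interpolation=2) if h*f<=600 else cv2.resize(im,None,fx=3,fy=3))
E
```

```text
scene [120 143  27  16 311] [133.1 150.4] [array([132.9, 150.6]), array([14.9, 26.1]), np.float64(81.4)]
scene [121 154  29  21 362] [136.  165.7] [array([135.8, 164.7]), array([17.9, 29.9]), np.float64(82.6)]
scene [196 168  41  21 666] [216.2 178.2] [array([216.3, 178.2]), array([19.8, 40. ]), np.float64(86.2)]
scene [193 177  47  22 328] [216.5 191.7] [array([216.1, 178.7]), array([36. , 47.2]), np.float64(86.0)]
scene [208 191  33  29 257] [233.1 204.5] [array([176.4, 241.8]), array([ 41.2, 147.4]), np.float64(57.2)]
scene [286 202  49  25 911] [310.5 214.2] [array([310.5, 214.1]), array([22.3, 52.3]), np.float64(96.0)]
side [277  89  25  15 264] [289.9  95.6] [array([289.7,  96. ]), array([14.1, 25.3]), np.float64(91.9)]
side [185 133  31  25 495] [198.8 146.4] [array([199.4, 146.1]), array([23.1, 29.6]), np.float64(120.7)]
side [185 147  45  20 285] [208.2 160.1] [array([206.4, 147.5]), array([34.5, 45.5]), np.float64(83.2)]
side [187 159  45  31 815] [210.2 176.6] [array([209.9, 174.7]), array([28.4, 46.5]), np.float64(82.9)]
side [ 166  228   56   47 2062] [193.8 251.3] [array([193.8, 251.3]), array([45.2, 56. ]), np.float64(73.9)]
wrist [ 282   34   94   96 7068] [328.7  81.9] [array([328.7,  81.9]), array([91.5, 96.7]), np.float64(144.1)]
```

View pics/scene_z0.png

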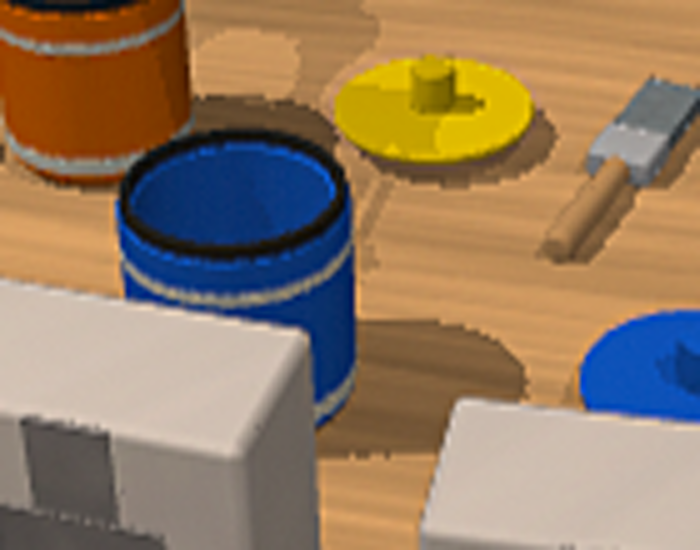

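View pics/side_z0.png

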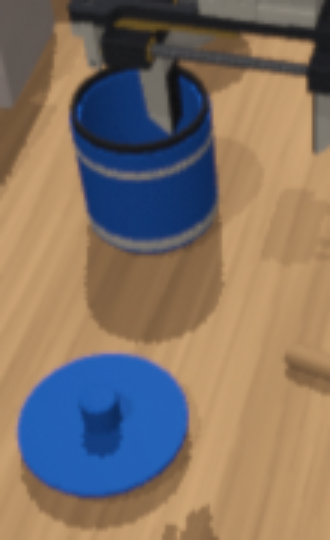

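View pics/wrist_z0.png

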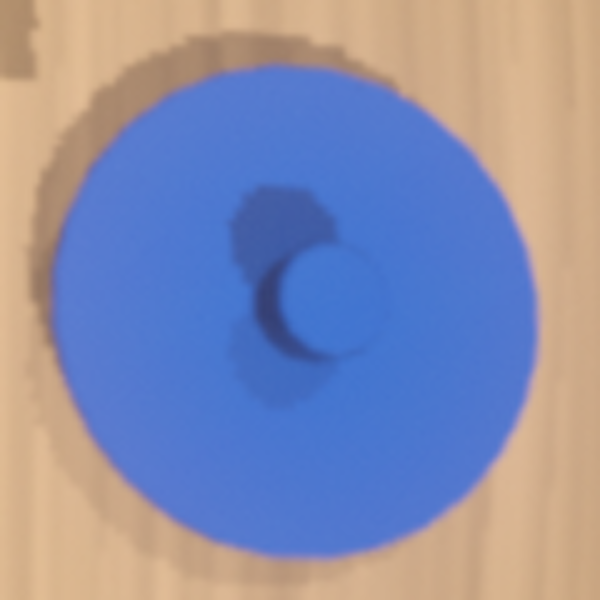

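```bash
python3 - <<'E'
from h import *
S,D=camera_model('scene'),camera_model('side');W=camera_model('wrist')
print('jar tri',tri(ray(S,216.8,178.8),ray(D,207,147)))
print('knob tri wrist/side',tri(ray(W,336.4,79.8,1),ray(D,193.3,240.3)))
print('lid flange tri',tri(ray(W,328.7,81.9,1),ray(D,193.8,251.3)))
print('knob z50',plane(W,336.4,79.8,50,1),plane(D,193.3,240.3,50),'flange z22',plane(W,328.7,81.9,22,1),plane(D,193.8,251.3,22))
# gasket dark pixels -> plane -> circle fit
for n,M,(x,y,w,h) in [('scene',S,(190,162,54,34)),('side',D,(180,128,55,37))]:
    im=cv2.imread(f'pics/{n}0.png')
    v=im.max(2); mk=np.zeros_like(v); mk[y:y+h,x:x+w]=(v[y:y+h,x:x+w]<45)
    k,l,s,c=cv2.connectedComponentsWithStats(mk,connectivity=8)
    i=1+np.argmax(s[1:,4]); print(n,s[i])
    ys,xs=np.nonzero(l==i)
    if n=='side': g=ys>=145; xs,ys=xs[g],ys[g]
    for z in (120,124,128):
        P=np.array([plane(M,a,b,z)[:2] for a,b in zip(xs,ys)])
        A=np.c_[2*P,np.ones(len(P))]; q=np.linalg.lstsq(A,(P**2).sum(1),rcond=None)[0]
        print(z,q[:2].round(1),'R',np.sqrt(q[2]+q[:2]@q[:2]).round(1))
E
```

```text
jar tri (array([ 647.63448947, -126.90208658,  118.78672201]), np.float64(3.3701676104062095))
knob tri wrist/side (array([612.78686032, 104.58988893,  54.15457901]), np.float64(2.2430333671234584))
lid flange tri (array([615.16314998, 105.97820358,  13.61084619]), np.float64(0.7295413301913921))
knob z50 [615.05273085 105.2174486   50.        ] [613.13639934 101.89091097  50.        ] flange z22 [612.77030464 105.07066606  22.        ] [612.58129263 111.21551778  22.        ]
scene [194 166  45  26 266]
120 [ 643.1 -130.8] R 54.0
124 [ 649.  -128.5] R 53.6
128 [ 654.8 -126.2] R 53.2
side [185 145  44  16 100]
120 [ 651.5 -130.2] R 52.6
124 [ 649.6 -125.7] R 52.2
128 [ 647.7 -121.2] R 51.9
```

```bash
python3 - <<'E'
from h import *
im=cv2.imread('pics/side0.png')[60:340,0:260]; cv2.imwrite('pics/side_k.png',cv2.resize(im,None,fx=2.14,fy=2.14,interpolation=2))
W=camera_model('wrist');print(ray(W,256,186,1)); 
for n in [(462,70)]: print(plane(W,*n,0,1))
E
```

```text
(array([525.69815992,  68.70294328, 383.2903203 ]), array([-0.00407844, -0.25379327, -0.96724989]))
[834.29297574 149.00581994   0.        ]
```

View pics/side_k.png

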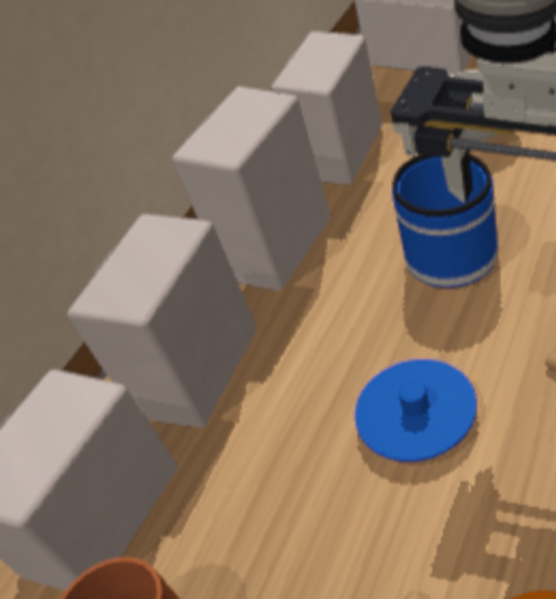

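```bash
python3 - <<'E'
from h import *
D=camera_model('side');S=camera_model('scene')
for p in [(118.2,211.9),(89.7,258.6),(153,159),(130,194.6),(177,132),(160,145)]: print(p,plane(D,*p,0).round(0))
# top inner corners of kilns: side crop (150,320)->, (215,235); (240,165),(297,98)
for a,b in [((332,228),(70.1,209.5)),((262,223),(100,166)),((234,206),(112,137)),((161,199),(138.5,105))]:
    print(tri(ray(S,*a),ray(D,*b)))
E
```

```text
(118.2, 211.9) [842.  26.  -0.]
(89.7, 258.6) [841. 166.   0.]
(153, 159) [ 836. -175.    0.]
(130, 194.6) [839. -34.   0.]
(177, 132) [ 814. -305.    0.]
(160, 145) [ 841. -237.    0.]
(array([825.39765343, 163.43312358, 166.01671571]), np.float64(5.23638235661866))
(array([835.34666487,  30.68609195, 159.14367452]), np.float64(1.138354649028888))
(array([829.8791294 , -29.16397515, 189.03422483]), np.float64(7.333527623189429))
(array([ 835.72212752, -178.4925174 ,  179.25430565]), np.float64(4.4743477958256905))
```

The kilns start at x ≈ 830, well clear of the gripper. I'll move until the wrist camera is over the blue jar for a second look.

Emit:
drive_tool --deltas '[{"tx": 0.25,"ty": 0.4,"hand": -1},{"tx": 0.5,"ty": 0.8,"hand": -1},{"tx": 0.5,"ty": 0.8,"hand": -1},{"tx": 0.5,"ty": 0.8,"hand": -1},{"tx": 0.5,"ty": 0.8,"hand": -1},{"tx": 0.5,"ty": 0.8,"hand": -1},{"tx": 0.25,"ty": 0.4,"hand": -1},{"hand": -1},{"hand": -1},{"hand": -1}]'

```text
invalid input
```

```bash
python3 - <<'E'
from h import *
o=get_obs();print(o['time'],o['tool_pos'],o['tcp_rot'])
m,im=cap('wrist','wrist1.png'); np.save('w1.npy',[m],allow_pickle=True)
E
```

```text
0.15 [5.24721148e+02 6.21539573e-02 2.40207134e+02] [-3.14141837e+00  1.14465738e-03  2.29123675e-05]
```

View pics/wrist1.png

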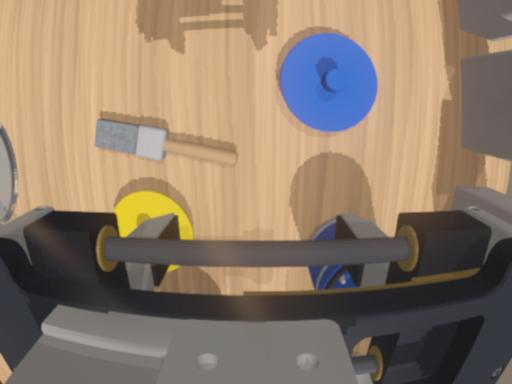

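The call was refused, probably because every row needs all seven keys. The picture shows the same view as before.

Emit:
drive_tool --deltas '[{"hand": -1,"tx": 0.25,"ty": 0.4,"tz": 0,"wx": 0,"wy": 0,"wz": 0},{"hand": -1,"tx": 0.5,"ty": 0.8,"tz": 0,"wx": 0,"wy": 0,"wz": 0},{"hand": -1,"tx": 0.5,"ty": 0.8,"tz": 0,"wx": 0,"wy": 0,"wz": 0},{"hand": -1,"tx": 0.5,"ty": 0.8,"tz": 0,"wx": 0,"wy": 0,"wz": 0},{"hand": -1,"tx": 0.5,"ty": 0.8,"tz": 0,"wx": 0,"wy": 0,"wz": 0},{"hand": -1,"tx": 0.5,"ty": 0.8,"tz": 0,"wx": 0,"wy": 0,"wz": 0},{"hand": -1,"tx": 0.25,"ty": 0.4,"tz": 0,"wx": 0,"wy": 0,"wz": 0},{"hand": -1,"tx": 0,"ty": 0,"tz": 0,"wx": 0,"wy": 0,"wz": 0},{"hand": -1,"tx": 0,"ty": 0,"tz": 0,"wx": 0,"wy": 0,"wz": 0},{"hand": -1,"tx": 0,"ty": 0,"tz": 0,"wx": 0,"wy": 0,"wz": 0}]'

```text
time: 1.03
tool_pos: [644.6, -191.2, 240.3]
tcp_rot: [-3.141, 0.001, 0.0]
contact_force: [0.0, 0.5, 0.6]
grip_width: 91.7
```

```bash
python3 - <<'E'
from h import *
o=get_obs();print(o['time'],o['tool_pos'],o['tcp_rot'],o['contact_force'])
m,im=cap('wrist','wrist1.png'); np.save('w1.npy',[m],allow_pickle=True)
E
```

```text
1.0333 [ 644.5765335  -191.16297548  240.30669918] [-3.14068947e+00  1.04101211e-03  3.18597482e-04] [0.04871211 0.47224928 0.56134639]
```

View pics/wrist1.png

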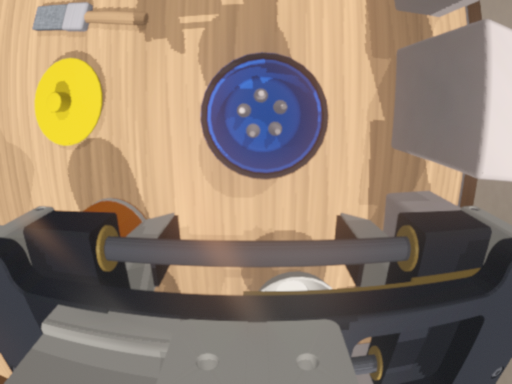

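The open jar with its cones is fully in view, with the gasket ring centred near (264,115).

```bash
python3 - <<'E'
from h import *
W=np.load('w1.npy',allow_pickle=True)[0]
im=cv2.imread('pics/wrist1.png'); v=im.max(2)
# outer edge of gasket: radial search for transition dark-> bright beyond r~58
out=[];inn=[]
for a in np.linspace(0,2*np.pi,120,endpoint=False):
    pr=[v[int(round(115+r*np.sin(a))),int(round(264+r*np.cos(a)))] for r in np.arange(48,72,.5)]
    d=[48+.5*i for i,x in enumerate(pr) if x<50]
    if d: out.append((264+max(d)*np.cos(a),115+max(d)*np.sin(a))); inn.append((264+min(d)*np.cos(a),115+min(d)*np.sin(a)))
for nm,pts in (('out',out),('in',inn)):
  print(nm,len(pts),cv2.fitEllipse(np.array(pts,np.float32)))
  for z in (120,124,128):
    P=np.array([plane(W,a,b,z,1)[:2] for a,b in pts])
    for _ in range(3):
        q=np.linalg.lstsq(np.c_[2*P,np.ones(len(P))],(P**2).sum(1),rcond=None)[0]; R=np.sqrt(q[2]+q[:2]@q[:2])
        e=np.hypot(*(P-q[:2]).T)-R; P=P[abs(e)<2.5*e.std()+.1]
    print(z,q[:2].round(1),R.round(1),e.std().round(2))
c=cv2.fitEllipse(np.array(out,np.float32))[0]
S,D=camera_model('scene'),camera_model('side')
print(tri(ray(W,*c,1),ray(S,216.8,178.8)),tri(ray(W,*c,1),ray(D,207,147)))
E
```

```text
Traceback (most recent call last):
cv2.error: OpenCV(4.12.0) /io/opencv/modules/imgproc/src/shapedescr.cpp:356: error: (-215:Assertion failed) n >= 0 && (depth == CV_32F || depth == CV_32S) in function 'fitEllipseNoDirect'
```

```bash
python3 - <<'E'
from h import *
W=np.load('w1.npy',allow_pickle=True)[0]
im=cv2.imread('pics/wrist1.png'); b=im.min(2); r=im[:,:,2]; v=im.max(2)
print(v[115,320:332],v[115,196:212])
out=[];inn=[]
for a in np.linspace(0,2*np.pi,120,endpoint=False):
    rr=np.arange(50,72,.5); pr=np.array([v[int(round(115+q*np.sin(a))),int(round(264+q*np.cos(a)))] for q in rr]).astype(float)
    d=rr[pr<85]
    if len(d): out.append((264+d.max()*np.cos(a),115+d.max()*np.sin(a))); inn.append((264+d.min()*np.cos(a),115+d.min()*np.sin(a)))
for nm,pts in (('out',out),('in',inn)):
  print(nm,len(pts),cv2.fitEllipse(np.array(pts,np.float32)))
  for z in (120,124,128):
    P=np.array([plane(W,a,b,z,1)[:2] for a,b in pts])
    for _ in range(3):
        q=np.linalg.lstsq(np.c_[2*P,np.ones(len(P))],(P**2).sum(1),rcond=None)[0]; R=np.sqrt(q[2]+q[:2]@q[:2])
        e=np.hypot(*(P-q[:2]).T)-R; P=P[abs(e)<2.5*e.std()+.1]
    print(z,q[:2].round(1),R.round(1),e.std().round(2))
c=cv2.fitEllipse(np.array(out,np.float32))[0]
S,D=camera_model('scene'),camera_model('side')
print(tri(ray(W,*c,1),ray(S,216.8,178.8)),tri(ray(W,*c,1),ray(D,207,147)))
E
```

```text
[149 113  88  92  98 100 102 126 180 215 226 230] [225 225 223 215 182 130 103  99  98  95  92 155 208 214 195 155]
out 31 ((260.18548583984375, 113.66448974609375), (106.93304443359375, 121.37737274169922), 9.121587753295898)
120 [ 651.4 -125.4] 52.5 1.28
124 [ 651.3 -125.4] 51.8 1.26
128 [ 651.2 -125.3] 51.0 1.24
in 31 ((265.0850524902344, 115.36331176757812), (113.03473663330078, 117.00927734375), 135.77676391601562)
120 [ 651.5 -127.6] 51.5 0.35
124 [ 651.4 -127.5] 50.8 0.35
128 [ 651.3 -127.5] 50.0 0.34
(array([ 648.42456785, -126.73754415,  120.90393701]), np.float64(1.7041649472253935)) (array([ 648.12970925, -125.99699741,  117.37389156]), np.float64(0.07412762225619496))
```

```bash
python3 - <<'E'
from h import *
W=np.load('w1.npy',allow_pickle=True)[0]
im=cv2.imread('pics/wrist1.png'); v=im.max(2)
out=[];inn=[]
for a in np.linspace(0,2*np.pi,120,endpoint=False):
    rr=np.arange(53,68,.5); pr=cv2.remap(v,(264+rr*np.cos(a)).astype(np.float32)[None],(115+rr*np.sin(a)).astype(np.float32)[None],1)[0]
    d=rr[pr<118]
    if len(d)>3: out.append((264+d.max()*np.cos(a),115+d.max()*np.sin(a))); inn.append((264+d.min()*np.cos(a),115+d.min()*np.sin(a)))
for nm,pts in (('out',out),('in',inn)):
  print(nm,len(pts),cv2.fitEllipse(np.array(pts,np.float32)))
  for z in (120,124,128):
    P=np.array([plane(W,a,b,z,1)[:2] for a,b in pts])
    for _ in range(4):
        q=np.linalg.lstsq(np.c_[2*P,np.ones(len(P))],(P**2).sum(1),rcond=None)[0]; R=np.sqrt(q[2]+q[:2]@q[:2])
        e=np.hypot(*(P-q[:2]).T)-R; P=P[abs(e)<2*e.std()+.1]
    print(z,q[:2].round(1),R.round(1),e.std().round(2),len(P))
c=cv2.fitEllipse(np.array(out,np.float32))[0]
S,D=camera_model('scene'),camera_model('side')
print(tri(ray(W,*c,1),ray(S,216.8,178.8)),tri(ray(W,*c,1),ray(D,207,147)))
E
```

```text
out 120 ((263.8594055175781, 115.11111450195312), (124.49041748046875, 125.2372817993164), 132.0310821533203)
120 [ 651.6 -127.4] 55.9 0.29 119
124 [ 651.5 -127.4] 55.1 0.28 119
128 [ 651.4 -127.3] 54.2 0.28 119
in 120 ((263.68438720703125, 115.53388214111328), (113.63037109375, 115.17566680908203), 99.67230224609375)
120 [ 651.4 -127.8] 51.1 0.26 116
124 [ 651.4 -127.7] 50.3 0.26 116
128 [ 651.3 -127.6] 49.6 0.25 116
(array([ 651.20845002, -126.90180362,  122.55566503]), np.float64(0.5862722888646612)) (array([ 650.2581792 , -127.79321369,  115.3558188 ]), np.float64(2.6119494496567097))
```

The jar is at (651.3, -127.4), with its ring about 123 mm high in two views. Now the lid, from above.

Emit:
drive_tool --deltas '[{"hand": -1,"tx": -0.05,"ty": -0.45,"tz": 0,"wx": 0,"wy": 0,"wz": 0},{"hand": -1,"tx": -0.13,"ty": -0.95,"tz": 0,"wx": 0,"wy": 0,"wz": 0},{"hand": -1,"tx": -0.13,"ty": -0.95,"tz": 0,"wx": 0,"wy": 0,"wz": 0},{"hand": -1,"tx": -0.13,"ty": -0.95,"tz": 0,"wx": 0,"wy": 0,"wz": 0},{"hand": -1,"tx": -0.13,"ty": -0.95,"tz": 0,"wx": 0,"wy": 0,"wz": 0},{"hand": -1,"tx": -0.13,"ty": -0.95,"tz": 0,"wx": 0,"wy": 0,"wz": 0},{"hand": -1,"tx": -0.06,"ty": -0.48,"tz": 0,"wx": 0,"wy": 0,"wz": 0},{"hand": -1,"tx": 0,"ty": 0,"tz": 0,"wx": 0,"wy": 0,"wz": 0},{"hand": -1,"tx": 0,"ty": 0,"tz": 0,"wx": 0,"wy": 0,"wz": 0},{"hand": -1,"tx": 0,"ty": 0,"tz": 0,"wx": 0,"wy": 0,"wz": 0}]'

```text
time: 1.92
tool_pos: [614.4, 35.2, 241.2]
tcp_rot: [3.141, -0.001, 0.001]
contact_force: [0.3, -0.1, -0.2]
grip_width: 92.0
```

```bash
python3 - <<'E'
from h import *
o=get_obs();print(o['time'],o['tool_pos'],o['tcp_rot'],o['contact_force'])
m,im=cap('wrist','wrist2.png'); np.save('w2.npy',[m],allow_pickle=True)
im=cv2.imread('pics/wrist2.png'); hsv=cv2.cvtColor(im,cv2.COLOR_BGR2HSV)
mk=cv2.inRange(hsv,(105,140,40),(130,255,255)); mk[190:]=0
cs=max(cv2.findContours(mk,0,1)[0],key=cv2.contourArea); e=cv2.fitEllipse(cs); print(e, plane(m,*e[0],22,1))
x,y=map(int,e[0]); z=im[y-60:y+60,x-60:x+60]; cv2.imwrite('pics/wrist2z.png',cv2.resize(z,None,fx=5,fy=5,interpolation=2)); print(x-60,y-60)
E
```

```text
1.9167 [614.35193334  35.22574845 241.23437387] [ 3.14103222e+00 -7.43539738e-04  8.29705405e-04] [ 0.34516047 -0.10264039 -0.20776649]
((257.447265625, 107.69105529785156), (96.8642349243164, 97.36444854736328), 89.40016174316406) [615.91559939 106.19693131  22.        ]
197 47
```

View pics/wrist2z.png

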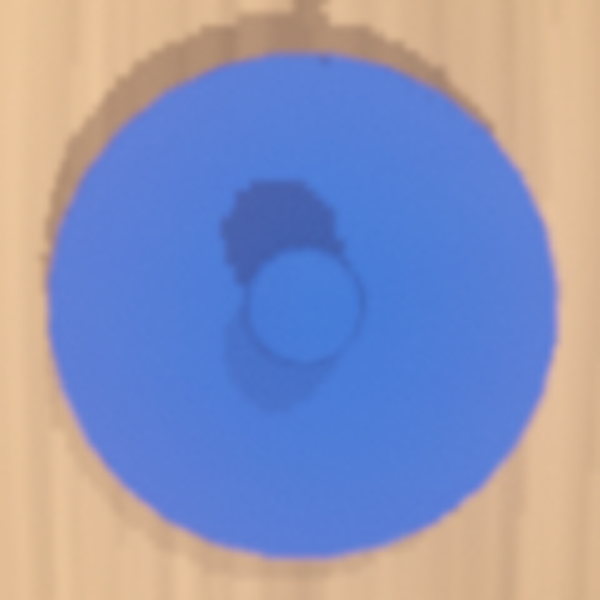

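```bash
python3 - <<'E'
from h import *
W=np.load('w2.npy',allow_pickle=True)[0];D=camera_model('side')
W0=dict(W); W0['rvec']=np.array([-2.88436573e+00,-3.53393901e-04,1.70009888e-03]);W0['tvec']=np.array([-525.21957996,-31.24468502,388.66385774])
k=ray(W,258,107.7,1)
print(tri(k,ray(W0,336.4,79.8,1)),tri(k,ray(D,193.3,240.3)),plane(W,258,107.7,50,1))
print('flange',tri(ray(W,257.45,107.7,1),ray(W0,328.7,81.9,1)))
E
```

```text
(array([616.51826617, 105.97060327,  43.91550222]), np.float64(0.1800488165611921)) (array([614.29888811, 104.83397272,  52.68896459]), np.float64(4.889385820752129)) [616.45870972 106.01757824  50.        ]
flange (array([615.92014284, 106.35123862,   8.49612582]), np.float64(0.17975993819847555))
```

The knob is at (616.3, 106), top about 50 mm (44 to 53 measured). I'll move above it and go down.

Emit:
drive_tool --deltas '[{"hand": -1,"tx": 0.04,"ty": -0.6,"tz": 0,"wx": 0,"wy": 0,"wz": 0},{"hand": -1,"tx": 0.01,"ty": -0.77,"tz": 0.3,"wx": 0,"wy": 0,"wz": 0},{"hand": -1,"tx": 0,"ty": -0.4,"tz": 0.8,"wx": 0,"wy": 0,"wz": 0},{"hand": -1,"tx": 0,"ty": 0,"tz": 0.9,"wx": 0,"wy": 0,"wz": 0},{"hand": -1,"tx": 0,"ty": 0,"tz": 0.9,"wx": 0,"wy": 0,"wz": 0},{"hand": -1,"tx": 0,"ty": 0,"tz": 0.9,"wx": 0,"wy": 0,"wz": 0},{"hand": -1,"tx": 0,"ty": 0,"tz": 0.6,"wx": 0,"wy": 0,"wz": 0},{"hand": -1,"tx": 0,"ty": 0,"tz": 0.3,"wx": 0,"wy": 0,"wz": 0},{"hand": -1,"tx": 0,"ty": 0,"tz": 0,"wx": 0,"wy": 0,"wz": 0},{"hand": -1,"tx": 0,"ty": 0,"tz": 0,"wx": 0,"wy": 0,"wz": 0},{"hand": -1,"tx": 0,"ty": 0,"tz": 0,"wx": 0,"wy": 0,"wz": 0}]'

```text
time: 2.88
tool_pos: [618.2, 105.6, 54.8]
tcp_rot: [-3.141, -0.004, -0.001]
contact_force: [0.2, 0.0, 1.2]
grip_width: 91.7
```

```bash
python3 - <<'E'
from h import *
o=get_obs();print(o['time'],o['tool_pos'],o['tcp_rot'],o['contact_force'])
m,im=cap('side','side3.png')
im=cv2.imread('pics/side3.png')[120:320,80:300]; cv2.imwrite('pics/side3z.png',cv2.resize(im,None,fx=3,fy=3,interpolation=2))
E
```

```text
2.8833 [618.18011492 105.56046076  54.81601112] [-3.14146258e+00 -3.74711733e-03 -7.57438302e-04] [0.15199639 0.0275487  1.17234215]
```

View pics/side3z.png

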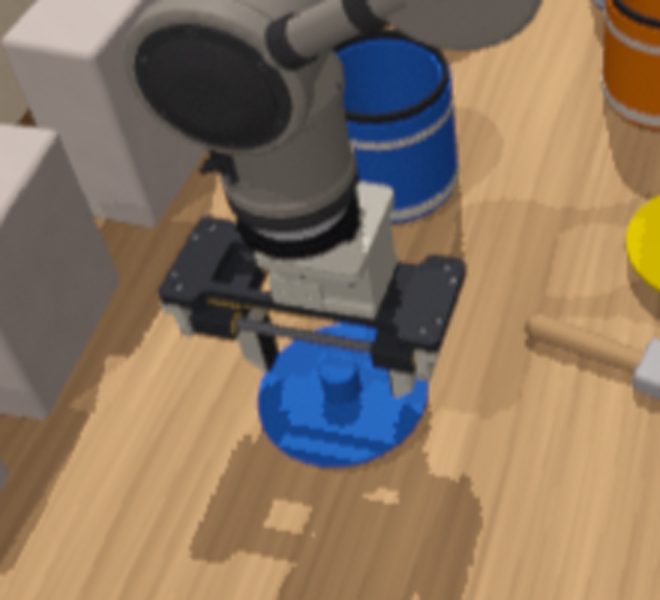

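The fingers straddle the knob symmetrically. I'll lower 15 mm and close.

Emit:
drive_tool --deltas '[{"hand": -1,"tx": -0.03,"ty": 0,"tz": 0.2,"wx": 0,"wy": 0,"wz": 0},{"hand": -1,"tx": 0,"ty": 0,"tz": 0.18,"wx": 0,"wy": 0,"wz": 0},{"hand": -1,"tx": 0,"ty": 0,"tz": 0,"wx": 0,"wy": 0,"wz": 0},{"hand": 1,"tx": 0,"ty": 0,"tz": 0,"wx": 0,"wy": 0,"wz": 0},{"hand": 1,"tx": 0,"ty": 0,"tz": 0,"wx": 0,"wy": 0,"wz": 0},{"hand": 1,"tx": 0,"ty": 0,"tz": 0,"wx": 0,"wy": 0,"wz": 0},{"hand": 1,"tx": 0,"ty": 0,"tz": 0,"wx": 0,"wy": 0,"wz": 0},{"hand": 1,"tx": 0,"ty": 0,"tz": 0,"wx": 0,"wy": 0,"wz": 0},{"hand": 1,"tx": 0,"ty": 0,"tz": 0,"wx": 0,"wy": 0,"wz": 0},{"hand": 1,"tx": 0,"ty": 0,"tz": 0,"wx": 0,"wy": 0,"wz": 0},{"hand": 1,"tx": 0,"ty": 0,"tz": 0,"wx": 0,"wy": 0,"wz": 0},{"hand": 1,"tx": 0,"ty": 0,"tz": 0,"wx": 0,"wy": 0,"wz": 0}]'

```text
time: 3.93
tool_pos: [615.4, 106.0, 37.6]
tcp_rot: [3.142, -0.0, 0.0]
contact_force: [-0.4, 0.4, -0.1]
grip_width: 36.5
```

Emit:
drive_tool --deltas '[{"hand": 1,"tx": 0,"ty": 0,"tz": 0,"wx": 0,"wy": 0,"wz": 0},{"hand": 1,"tx": 0,"ty": 0,"tz": 0,"wx": 0,"wy": 0,"wz": 0},{"hand": 1,"tx": 0,"ty": 0,"tz": 0,"wx": 0,"wy": 0,"wz": 0},{"hand": 1,"tx": 0,"ty": 0,"tz": 0,"wx": 0,"wy": 0,"wz": 0},{"hand": 1,"tx": 0,"ty": 0,"tz": 0,"wx": 0,"wy": 0,"wz": 0},{"hand": 1,"tx": 0,"ty": 0,"tz": 0,"wx": 0,"wy": 0,"wz": 0}]'

```text
time: 4.43
tool_pos: [615.4, 106.0, 37.5]
tcp_rot: [3.142, 0.0, -0.0]
contact_force: [-0.9, 0.0, -0.1]
grip_width: 27.4
```

The knob is gripped, with an opening of 27.4 mm. I'll lift it.

Emit:
drive_tool --deltas '[{"hand": 1,"tx": 0,"ty": 0,"tz": -0.25,"wx": 0,"wy": 0,"wz": 0},{"hand": 1,"tx": 0,"ty": 0,"tz": -0.5,"wx": 0,"wy": 0,"wz": 0},{"hand": 1,"tx": 0,"ty": 0,"tz": -0.75,"wx": 0,"wy": 0,"wz": 0},{"hand": 1,"tx": 0,"ty": 0,"tz": -0.75,"wx": 0,"wy": 0,"wz": 0},{"hand": 1,"tx": 0,"ty": 0,"tz": -0.75,"wx": 0,"wy": 0,"wz": 0},{"hand": 1,"tx": 0,"ty": 0,"tz": -0.75,"wx": 0,"wy": 0,"wz": 0},{"hand": 1,"tx": 0,"ty": 0,"tz": -0.5,"wx": 0,"wy": 0,"wz": 0},{"hand": 1,"tx": 0,"ty": 0,"tz": 0,"wx": 0,"wy": 0,"wz": 0},{"hand": 1,"tx": 0,"ty": 0,"tz": 0,"wx": 0,"wy": 0,"wz": 0},{"hand": 1,"tx": 0,"ty": 0,"tz": 0,"wx": 0,"wy": 0,"wz": 0}]'

```text
time: 5.27
tool_pos: [614.6, 105.9, 206.4]
tcp_rot: [3.141, 0.002, -0.0]
contact_force: [-0.9, 0.2, -2.0]
grip_width: 27.4
```

```bash
python3 - <<'E'
from h import *
o=get_obs();print(o['time'],o['tool_pos'],o['tcp_rot'],o['contact_force'],o['grip_width'])
cap('side','side4.png')
E
```

```text
5.2667 [614.62969789 105.93963603 206.36341431] [ 3.14144261e+00  2.10088405e-03 -4.56744647e-05] [-0.93199864  0.21251531 -2.04109921] 27.440071998073087
```

View pics/side4.png

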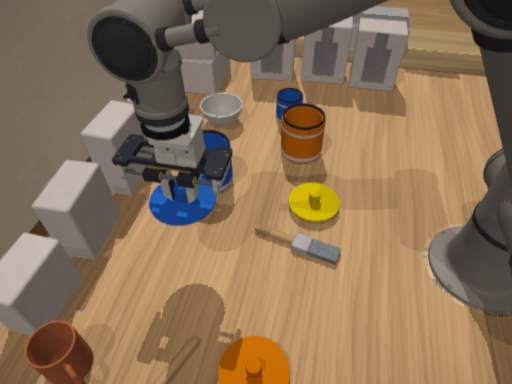

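The lid hangs level from the gripper. I'll carry it over the jar.

Emit:
drive_tool --deltas '[{"hand": 1,"tx": 0.06,"ty": 0.4,"tz": 0,"wx": 0,"wy": 0,"wz": 0},{"hand": 1,"tx": 0.14,"ty": 0.9,"tz": 0,"wx": 0,"wy": 0,"wz": 0},{"hand": 1,"tx": 0.14,"ty": 0.9,"tz": 0,"wx": 0,"wy": 0,"wz": 0},{"hand": 1,"tx": 0.14,"ty": 0.9,"tz": 0,"wx": 0,"wy": 0,"wz": 0},{"hand": 1,"tx": 0.14,"ty": 0.9,"tz": 0,"wx": 0,"wy": 0,"wz": 0},{"hand": 1,"tx": 0.14,"ty": 0.9,"tz": 0,"wx": 0,"wy": 0,"wz": 0},{"hand": 1,"tx": 0.1,"ty": 0.6,"tz": 0,"wx": 0,"wy": 0,"wz": 0},{"hand": 1,"tx": 0.06,"ty": 0.34,"tz": 0,"wx": 0,"wy": 0,"wz": 0},{"hand": 1,"tx": 0,"ty": 0,"tz": 0,"wx": 0,"wy": 0,"wz": 0},{"hand": 1,"tx": 0,"ty": 0,"tz": 0,"wx": 0,"wy": 0,"wz": 0},{"hand": 1,"tx": 0,"ty": 0,"tz": 0,"wx": 0,"wy": 0,"wz": 0},{"hand": 1,"tx": 0,"ty": 0,"tz": 0,"wx": 0,"wy": 0,"wz": 0}]'

```text
time: 6.32
tool_pos: [652.1, -125.7, 207.3]
tcp_rot: [-3.141, 0.001, 0.002]
contact_force: [0.0, 0.3, -1.1]
grip_width: 27.5
```

```bash
python3 - <<'E'
from h import *
o=get_obs();print(o['time'],o['tool_pos'],o['tcp_rot'],o['contact_force'],o['grip_width'])
cap('side','side5.png');cap('scene','scene5.png')
a=cv2.imread('pics/side5.png')[70:250,120:320]; b=cv2.imread('pics/scene5.png')[90:270,130:330]
cv2.imwrite('pics/z5.png',cv2.resize(np.hstack([a,b]),None,fx=2,fy=2,interpolation=2))
E
```

```text
6.3167 [ 652.11053306 -125.66220353  207.34631229] [-3.14097186e+00  5.31052198e-04  1.99675282e-03] [ 0.02323631  0.29938024 -1.07912669] 27.46188276522558
```

View pics/z5.png

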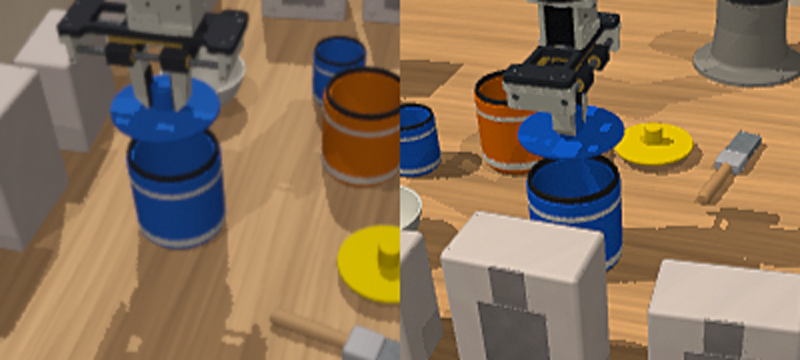

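Emit:
drive_tool --deltas '[{"hand": 1,"tx": -0.01,"ty": 0.03,"tz": 0.25,"wx": 0,"wy": 0,"wz": 0},{"hand": 1,"tx": 0,"ty": 0,"tz": 0.4,"wx": 0,"wy": 0,"wz": 0},{"hand": 1,"tx": 0,"ty": 0,"tz": 0.35,"wx": 0,"wy": 0,"wz": 0},{"hand": 1,"tx": 0,"ty": 0,"tz": 0.2,"wx": 0,"wy": 0,"wz": 0},{"hand": 1,"tx": 0,"ty": 0,"tz": 0,"wx": 0,"wy": 0,"wz": 0},{"hand": 1,"tx": 0,"ty": 0,"tz": 0,"wx": 0,"wy": 0,"wz": 0},{"hand": 1,"tx": 0,"ty": 0,"tz": 0,"wx": 0,"wy": 0,"wz": 0}]'

```text
time: 7.0
tool_pos: [652.3, -128.8, 160.4]
tcp_rot: [3.141, -0.001, 0.0]
contact_force: [-0.3, -0.7, -1.6]
grip_width: 27.5
```

```bash
python3 - <<'E'
from h import *
o=get_obs();print(o['time'],o['tool_pos'],o['tcp_rot'],o['contact_force'],o['grip_width'])
cap('side','side6.png');cap('scene','scene6.png')
a=cv2.imread('pics/side6.png')[110:230,150:280]; b=cv2.imread('pics/scene6.png')[120:240,160:290]
cv2.imwrite('pics/z6.png',cv2.resize(np.hstack([a,b]),None,fx=3,fy=3,interpolation=2))
E
```

```text
7.0 [ 652.29063061 -128.80734922  160.38053457] [ 3.14113914e+00 -1.48492463e-03  1.83322932e-04] [-0.25150131 -0.66733185 -1.60765432] 27.46200187533733
```

View pics/z6.png

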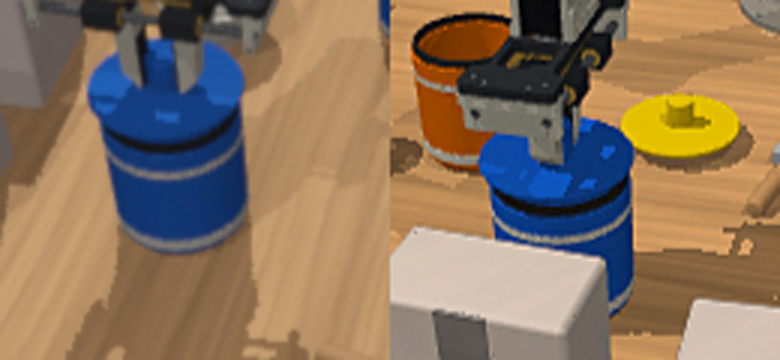

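The lid is over the ring, concentric and level, with its plug entering the mouth. I'll lower it slowly.

Emit:
drive_tool --deltas '[{"hand": 1,"tx": 0,"ty": 0,"tz": 0.06,"wx": 0,"wy": 0,"wz": 0},{"hand": 1,"tx": 0,"ty": 0,"tz": 0.06,"wx": 0,"wy": 0,"wz": 0},{"hand": 1,"tx": 0,"ty": 0,"tz": 0.06,"wx": 0,"wy": 0,"wz": 0},{"hand": 1,"tx": 0,"ty": 0,"tz": 0.04,"wx": 0,"wy": 0,"wz": 0},{"hand": 1,"tx": 0,"ty": 0,"tz": 0.04,"wx": 0,"wy": 0,"wz": 0},{"hand": 1,"tx": 0,"ty": 0,"tz": 0.03,"wx": 0,"wy": 0,"wz": 0},{"hand": 1,"tx": 0,"ty": 0,"tz": 0.03,"wx": 0,"wy": 0,"wz": 0},{"hand": 1,"tx": 0,"ty": 0,"tz": 0,"wx": 0,"wy": 0,"wz": 0},{"hand": 1,"tx": 0,"ty": 0,"tz": 0,"wx": 0,"wy": 0,"wz": 0}]'

```text
time: 7.85
tool_pos: [651.8, -128.8, 148.5]
tcp_rot: [3.141, -0.001, 0.0]
contact_force: [-4.2, 0.8, 8.2]
grip_width: 27.6
```

Contact came at TCP z ≈ 148.5, as expected. Now I'll press slowly.

Emit:
drive_tool --deltas '[{"hand": 1,"tx": 0,"ty": 0,"tz": 0.02,"wx": 0,"wy": 0,"wz": 0},{"hand": 1,"tx": 0,"ty": 0,"tz": 0.02,"wx": 0,"wy": 0,"wz": 0},{"hand": 1,"tx": 0,"ty": 0,"tz": 0.02,"wx": 0,"wy": 0,"wz": 0},{"hand": 1,"tx": 0,"ty": 0,"tz": 0.02,"wx": 0,"wy": 0,"wz": 0},{"hand": 1,"tx": 0,"ty": 0,"tz": 0.02,"wx": 0,"wy": 0,"wz": 0},{"hand": 1,"tx": 0,"ty": 0,"tz": 0.02,"wx": 0,"wy": 0,"wz": 0}]'

```text
time: 8.35
tool_pos: [651.8, -128.8, 144.3]
tcp_rot: [3.141, -0.001, 0.0]
contact_force: [-5.5, 0.9, 11.7]
grip_width: 27.3
```

Emit:
drive_tool --deltas '[{"hand": 1,"tx": 0,"ty": 0,"tz": 0.02,"wx": 0,"wy": 0,"wz": 0},{"hand": 1,"tx": 0,"ty": 0,"tz": 0.02,"wx": 0,"wy": 0,"wz": 0},{"hand": 1,"tx": 0,"ty": 0,"tz": 0.02,"wx": 0,"wy": 0,"wz": 0},{"hand": 1,"tx": 0,"ty": 0,"tz": 0.02,"wx": 0,"wy": 0,"wz": 0},{"hand": 1,"tx": 0,"ty": 0,"tz": 0,"wx": 0,"wy": 0,"wz": 0}]'

```text
time: 8.77
tool_pos: [651.8, -128.8, 141.5]
tcp_rot: [3.141, -0.001, 0.0]
contact_force: [-6.6, 2.8, 13.6]
grip_width: 27.6
```

Emit:
drive_tool --deltas '[{"hand": 1,"tx": 0,"ty": 0,"tz": 0.02,"wx": 0,"wy": 0,"wz": 0},{"hand": 1,"tx": 0,"ty": 0,"tz": 0.02,"wx": 0,"wy": 0,"wz": 0},{"hand": 1,"tx": 0,"ty": 0,"tz": 0.02,"wx": 0,"wy": 0,"wz": 0},{"hand": 1,"tx": 0,"ty": 0,"tz": 0,"wx": 0,"wy": 0,"wz": 0}]'

```text
time: 9.1
tool_pos: [651.8, -128.8, 141.4]
tcp_rot: [3.14, -0.003, 0.0]
contact_force: [-10.8, 2.9, 24.5]
grip_width: 27.3
```

It has bottomed out: the force doubled to 24.5 N with no further travel (z stayed at 141.4, as predicted for home). I'll look before letting go.

```bash
python3 - <<'E'
from h import *
cap('side','side7.png');cap('scene','scene7.png')
a=cv2.imread('pics/side7.png')[110:230,150:280]; b=cv2.imread('pics/scene7.png')[120:240,160:290]
cv2.imwrite('pics/z7.png',cv2.resize(np.hstack([a,b]),None,fx=3,fy=3,interpolation=2))
E
```

```text
(no output)
```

View pics/z7.png

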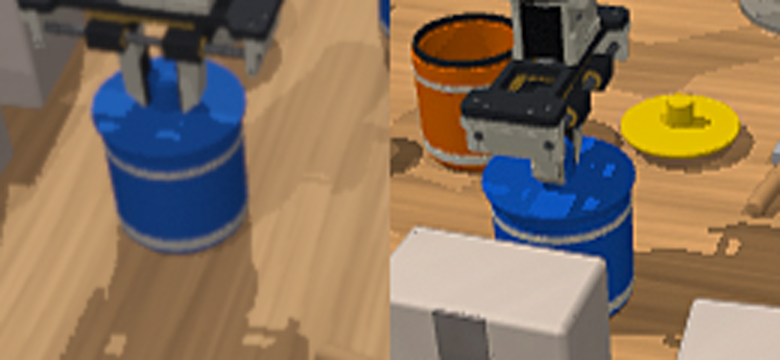

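No black ring shows any more, and the flange is level on the rim. I'll ease the load and open. I'll open the hand fully, since the outward stroke is over the flange with nothing beside it.

Emit:
drive_tool --deltas '[{"hand": 1,"tx": 0,"ty": 0,"tz": -0.04,"wx": 0,"wy": 0,"wz": 0},{"hand": -1,"tx": 0,"ty": 0,"tz": 0,"wx": 0,"wy": 0,"wz": 0},{"hand": -1,"tx": 0,"ty": 0,"tz": 0,"wx": 0,"wy": 0,"wz": 0},{"hand": -1,"tx": 0,"ty": 0,"tz": 0,"wx": 0,"wy": 0,"wz": 0},{"hand": -1,"tx": 0,"ty": 0,"tz": 0,"wx": 0,"wy": 0,"wz": 0},{"hand": -1,"tx": 0,"ty": 0,"tz": 0,"wx": 0,"wy": 0,"wz": 0},{"hand": -1,"tx": 0,"ty": 0,"tz": 0,"wx": 0,"wy": 0,"wz": 0},{"hand": -1,"tx": 0,"ty": 0,"tz": 0,"wx": 0,"wy": 0,"wz": 0},{"hand": -1,"tx": 0,"ty": 0,"tz": 0,"wx": 0,"wy": 0,"wz": 0},{"hand": -1,"tx": 0,"ty": 0,"tz": 0,"wx": 0,"wy": 0,"wz": 0}]'

```text
time: 10.03
tool_pos: [654.8, -129.4, 140.6]
tcp_rot: [3.139, -0.009, 0.0]
contact_force: [5.8, -0.1, 7.2]
grip_width: 82.7
```

Emit:
drive_tool --deltas '[{"hand": -1,"tx": 0,"ty": 0,"tz": -0.1,"wx": 0,"wy": 0,"wz": 0},{"hand": -1,"tx": 0,"ty": 0,"tz": -0.2,"wx": 0,"wy": 0,"wz": 0},{"hand": -1,"tx": 0,"ty": 0,"tz": -0.6,"wx": 0,"wy": 0,"wz": 0},{"hand": -1,"tx": 0,"ty": 0,"tz": -0.8,"wx": 0,"wy": 0,"wz": 0},{"hand": -1,"tx": 0,"ty": 0.4,"tz": -0.8,"wx": 0,"wy": 0,"wz": 0},{"hand": -1,"tx": 0,"ty": 0.8,"tz": 0,"wx": 0,"wy": 0,"wz": 0},{"hand": -1,"tx": 0,"ty": 0.5,"tz": 0,"wx": 0,"wy": 0,"wz": 0},{"hand": -1,"tx": 0,"ty": 0,"tz": 0,"wx": 0,"wy": 0,"wz": 0},{"hand": -1,"tx": 0,"ty": 0,"tz": 0,"wx": 0,"wy": 0,"wz": 0}]'

```text
time: 10.78
tool_pos: [651.3, -197.7, 237.6]
tcp_rot: [-3.141, 0.001, -0.002]
contact_force: [0.1, 0.9, -0.1]
grip_width: 92.0
```

```bash
python3 - <<'E'
from h import *
o=get_obs();print(o['time'],o['tool_pos'],o['tcp_rot'],o['contact_force'])
cap('side','side8.png');cap('scene','scene8.png');m,_=cap('wrist','wrist8.png')
im=cv2.imread('pics/wrist8.png'); hsv=cv2.cvtColor(im,cv2.COLOR_BGR2HSV)
mk=cv2.inRange(hsv,(105,140,40),(130,255,255)); mk[205:]=0
cs=max(cv2.findContours(mk,0,1)[0],key=cv2.contourArea); e=cv2.fitEllipse(cs); print(e, plane(m,*e[0],126,1)); 
P=np.array([plane(m,*p[0],126,1)[:2] for p in cs]); q=np.linalg.lstsq(np.c_[2*P,np.ones(len(P))],(P**2).sum(1),rcond=None)[0];print(q[:2],np.sqrt(q[2]+q[:2]@q[:2]))
a=cv2.imread('pics/side8.png')[110:230,150:280]; b=cv2.imread('pics/scene8.png')[120:240,160:290]
cv2.imwrite('pics/z8.png',cv2.resize(np.hstack([a,b]),None,fx=3,fy=3,interpolation=2))
E
```

```text
10.7833 [ 651.27864892 -197.73440739  237.59312186] [-3.14091266e+00  1.01713177e-03 -2.07485068e-03] [ 0.12208018  0.85822504 -0.14225988]
((245.90164184570312, 112.58296966552734), (133.63150024414062, 141.12435913085938), 131.6265106201172) [ 642.93521536 -129.73941562  126.        ]
[ 642.37315155 -129.81688411] 59.358250685643775
```

View pics/z8.png

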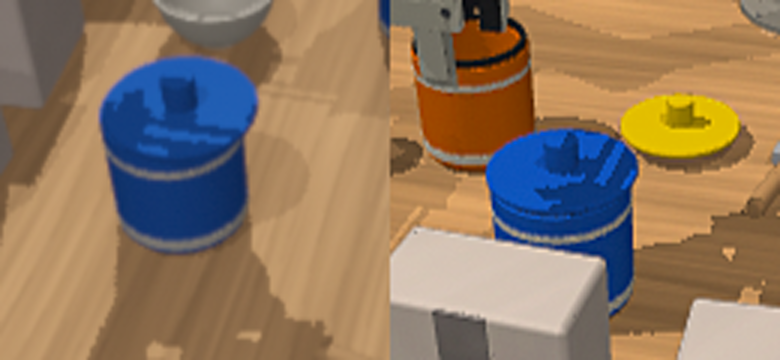

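View pics/wrist8.png

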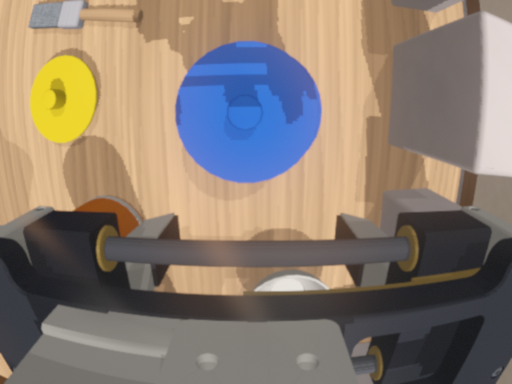

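```bash
python3 - <<'E'
from h import *
m=camera_model('wrist')
im=cv2.imread('pics/wrist8.png'); hsv=cv2.cvtColor(im,cv2.COLOR_BGR2HSV)
mk=cv2.inRange(hsv,(100,90,20),(135,255,255)); mk[205:]=0
cs=max(cv2.findContours(mk,0,1)[0],key=cv2.contourArea);h=cv2.convexHull(cs); e=cv2.fitEllipse(h); print(e,cv2.boundingRect(h))
for z in (120,126,132):
  P=np.array([plane(m,*p[0],z,1)[:2] for p in h]); q=np.linalg.lstsq(np.c_[2*P,np.ones(len(P))],(P**2).sum(1),rcond=None)[0];print(z,q[:2],np.sqrt(q[2]+q[:2]@q[:2]))
print('knob',plane(m,245,112.5,154,1))
a=cv2.imread('pics/side8.png')[120:200,175:245]; b=cv2.imread('pics/scene8.png')[155:235,185:255]
cv2.imwrite('pics/z8b.png',cv2.resize(np.hstack([a,b]),None,fx=5.6,fy=5.6,interpolation=2))
E
```

```text
((247.341796875, 111.32964324951172), (140.20596313476562, 144.5152130126953), 81.98599243164062) (176, 41, 145, 141)
120 [ 643.61993945 -128.47155594] 63.3429380025406
126 [ 643.82601195 -128.44136179] 61.88554302600599
132 [ 644.03208445 -128.41116764] 60.42814804946689
knob [ 643.40875267 -129.12740317  154.        ]
```

View pics/z8b.png

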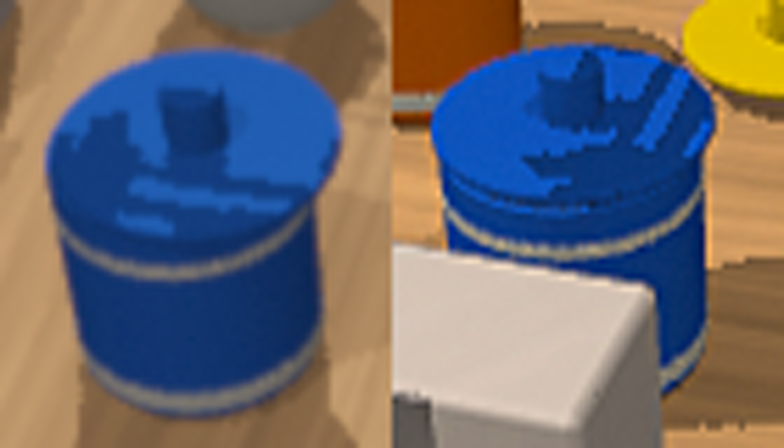

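The lid slid about 8 mm toward the robot as the fingers opened. The plug's play in the mouth limits this to about 10 mm and the tolerance is 15, so it's still seated. I'll check its height and tilt before handing in.

```bash
python3 - <<'E'
from h import *
m=camera_model('wrist');S=camera_model('scene');D=camera_model('side')
# top-face ellipse edges from z8b: side (scale 5.6, origin 175,120), scene (origin 185,155; x offset 70*5.6=392)
# extreme left/right of flange & knob top
ks=(175+196/5.6,120+92/5.6); kc=(185+(570-392)/5.6,155+66/5.6)
print('knob tri',tri(ray(m,245,112.5,1),ray(D,*ks)),tri(ray(m,245,112.5,1),ray(S,*kc)),tri(ray(D,*ks),ray(S,*kc)))
fs=(175+195/5.6,120+142/5.6); fc=(185+(574-392)/5.6,155+120/5.6)
print('flange',tri(ray(m,247.3,111.3,1),ray(D,*fs)),tri(ray(m,247.3,111.3,1),ray(S,*fc)))
# same-edge check: jar base & orange jar/lid unmoved
for n in('side','scene'):
    A=cv2.imread(f'pics/{n}4.png') if n=='side' else cv2.imread('pics/scene0.png'); B=cv2.imread(f'pics/{n}8.png')
    for im in(A,B):
        hsv=cv2.cvtColor(im,cv2.COLOR_BGR2HSV); k=cv2.inRange(hsv,(5,200,120),(15,255,255)); _,_,s,c=cv2.connectedComponentsWithStats(k)
        print(n,[(s[i].tolist(),c[i].round(1)) for i in range(1,len(s)) if s[i,4]>300])
E
```

```text
knob tri (array([ 641.03379222, -130.11181882,  147.46790917]), np.float64(4.607751244558273)) (array([ 643.03910008, -128.39548664,  151.95859148]), np.float64(1.6054486573586761)) (array([ 638.22541174, -129.33748432,  149.04338256]), np.float64(0.07024575546784384))
flange (array([ 642.84467297, -128.90946712,  120.84137926]), np.float64(2.659599004699039)) (array([ 643.96370144, -127.75800535,  124.81867113]), np.float64(1.2833926476892095))
side [([285, 107, 38, 19, 488], array([304.4, 115.8])), ([283, 132, 35, 26, 629], array([299.6, 146.5])), ([219, 338, 25, 33, 413], array([231., 356.]))]
side [([285, 134, 31, 24, 566], array([299.5, 146.7])), ([241, 336, 49, 48, 1103], array([264.1, 356.2]))]
scene [([168, 147, 37, 24, 651], array([186.3, 159.6])), ([374, 176, 46, 26, 834], array([396.9, 189.1]))]
scene [([168, 146, 39, 25, 670], array([186.9, 159. ])), ([374, 176, 46, 26, 902], array([396.5, 188.8]))]
```

```bash
python3 - <<'E'
from h import *
print(close_job())
E
```

```text
the job is handed in; nothing more can be done
None
```

The blue lid is pressed home in the larger blue jar and released, and I handed the job in after about 11 s of the allowed 42 s. No verdict was reported.

- **Pressing:** I took the lid by its knob and set it on the gasket, touching at TCP z ≈ 148.5 mm. I pressed it slowly at about 12–14 N. At z = 141.4 mm it stopped moving and the force rose to 24.5 N, which is the height expected for fully home.
- **After release:** The black gasket is no longer visible and the lid looks level, with its knob centred over the flange. The knob top triangulates to about 147–152 mm. Home is 154 and merely laid on would be 162; the same cameras also read a few millimetres low earlier.
- **Neighbours and gripper:** Before-and-after scene pictures put the orange jar and orange lid within a pixel of where they started. The gripper is clear of everything.
- **Not perfect:** The lid slid about 8 mm toward the robot as the fingers opened; a finger was probably dragging on the flange. That is within the 15 mm limit, so I left it. The side-camera rays missed the wrist-camera ones by 3–5 mm, more than the scene camera's 1–2 mm.

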